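Square the soap slabs and hold the hardness gauge on the test ring

TASK

Tap the loose stack of four soap slabs into the corner of the metal jig until every slab sits flush against both fences. Then take the hardness gauge from its stand, hold it upright with its sprung tip inside the ring drawn on the top slab, and press gently until the tip is about half way in. Finish while still holding it there with the stack still square; leave the mug, the jar and the bottle alone.

Things in the scene. Friction and masses are not known exactly. Their poses are not given: they have to be found in the camera images.
- jig: Fixed aluminium jig, turned, on either side. Origin on its underside at table height. Plate 6 mm thick, x -75 to +60, y -85 to +70 mm. On it a smaller deck (x -10 to +50, y -28 to +60 mm, top 20 mm above the table) carries the slabs. Fences 10 mm thick, tops at 42 mm: inner faces x = +50 and y = +60 mm; -x and -y sides open. Flush slabs, long side along y, are centred at x = +15, y = +10 mm.
- slab1: Soap slab, 70 mm along its x, 100 mm along its y, 6 mm thick, about 45 g, loose, number 1 from the bottom of the stack of four on the jig's deck. Origin at the centre of its underside (20 mm above the table). Starts with its centre 5 to 20 mm short of flush with each fence, turned up to 0.09 rad against the jig.
- slab2: Soap slab, 70 mm along its x, 100 mm along its y, 6 mm thick, about 45 g, loose, number 2 from the bottom of the stack of four on the jig's deck. Origin at the centre of its underside (26 mm above the table). Starts with its centre 5 to 20 mm short of flush with each fence, turned up to 0.09 rad against the jig.
- slab3: Soap slab, 70 mm along its x, 100 mm along its y, 6 mm thick, about 45 g, loose, number 3 from the bottom of the stack of four on the jig's deck. Origin at the centre of its underside (32 mm above the table). Starts with its centre 5 to 20 mm short of flush with each fence, turned up to 0.09 rad against the jig.
- slab4: Soap slab, 70 mm along its x, 100 mm along its y, 6 mm thick, about 45 g, loose, number 4 from the bottom of the stack of four on the jig's deck. Origin at the centre of its underside (38 mm above the table). Starts with its centre 5 to 20 mm short of flush with each fence, turned up to 0.09 rad against the jig. Top of the stack: upper face 44 mm above the table.
- test_spot (a point): Centre of the dark ring (20 mm across) drawn on the upper face of the top slab, 18 mm from its middle towards its -y end.
- stand: Plain wooden block 70 x 80 x 34 mm with a 21 mm wide upright hole through its middle, fixed to the table, on the other side from the jig. Origin on its underside, z up.
- gauge: Hardness gauge, 160 g, upright in the stand. Origin on its axis at the end of the tip when fully out (6 mm above the table in the stand); z up along it. Black body 28 to 92 mm above the origin, 26 mm along x, 36 mm along y: grip across y about 66 mm above the origin; display on +x. Below it a 16 mm collar (16 to 28 mm), then the 8 mm sprung tip. Lift straight up 30 mm to clear the stand.
- plunger (a joint): How far the sprung tip is pushed into the gauge, m: 0 fully out, 0.012 fully in. It pushes back with 1.5 N at first, rising by 0.5 N per mm (4.5 N half way in).
- probe_tip (a point): Centre of the end face of the gauge's sprung tip; it moves with the tip.
- mug: White mug, 80 mm across, 95 mm high, with a handle; a bystander. Origin under its centre.
- cream_jar: White closed jar, 56 mm across, 45 mm high; a bystander. Origin under its centre.
- dropper_bottle: Amber bottle, 40 mm across, 110 mm high; a bystander. Origin under its centre.
There are look-alikes about, which are no part of the job. What is shaped like the slab3 but blue or pink is not meant.

How it is judged (in metres and radians):
On the way, in this order (a step that is already met when the one before it is completed fails the run):
1. all four slabs flush against both fences, fingers off them (x of slab1 in the frame of jig between 0.012 and 0.018 m and y of slab1 in the frame of jig between 0.007 and 0.013 m and angle between the x axis of each of slab1, slab2, slab3, slab4 and the x axis of jig, either way round below 0.04 rad and x of slab2 in the frame of jig between 0.012 and 0.018 m and y of slab2 in the frame of jig between 0.007 and 0.013 m and x of slab3 in the frame of jig between 0.012 and 0.018 m and y of slab3 in the frame of jig between 0.007 and 0.013 m and x of slab4 in the frame of jig between 0.012 and 0.018 m and y of slab4 in the frame of jig between 0.007 and 0.013 m and z of test_spot in the frame of jig between 0.041 and 0.047 m and contact force between the fingers and slab1 below 0.05 N and contact force between the fingers and slab2 below 0.05 N and contact force between the fingers and slab3 below 0.05 N and contact force between the fingers and slab4 below 0.05 N), for 0.3 s.
2. the gauge is lifted out of its stand (z of gauge in the frame of stand above 0.036 m and contact force between the fingers and gauge above 1 N), for 0.2 s.
At the end, for the whole second after the job is handed in: Fingers hold the gauge upright (5 degrees) and still, clear of stand and jig, its tip within 6 mm of the ring's centre, pushed in 3 to 9 mm (1.5 to 10 N on the top slab). All slabs flat, within 3 mm of flush with both fences, within 0.04 rad of the jig, untouched by the fingers (all of step 1 and value of joint plunger between 0.003 and 0.009 m and contact force between gauge and slab4 between 1.5 and 10 N and horizontal distance between probe_tip and test_spot below 0.006 m and angle between gauge's own z axis and vertical below 0.09 rad and contact force between the fingers and gauge above 1 N and contact force between gauge and stand below 0.05 N and contact force between gauge and jig below 0.05 N and linear speed of gauge below 0.02 m/s); the arm keeps its last pose, push and grip.
It fails at once if the gauge is rammed hard onto the top slab (more than 20 N) (contact force between gauge and slab4 above 20 N).
It fails at once if the dropper bottle is disturbed (moved more than 15 mm) (distance of dropper_bottle from where it was at the start of the episode above 0.015 m).
It fails at once if the cream jar is disturbed (moved more than 15 mm) (distance of cream_jar from where it was at the start of the episode above 0.015 m).
It fails at once if the mug is disturbed (moved more than 15 mm) (distance of mug from where it was at the start of the episode above 0.015 m).
It also fails if it takes over 72 s, if anything falls off the work surface, if the arm or the gripper's body presses on something with over 40 N, if the wrist force passes 120 N, or if a joint passes its speed limit or range.

ROBOT

A 6-joint arm with a two-finger parallel gripper is mounted at the origin on the work surface. World frame = base frame: x ahead of the robot, y to its left, z up, the work surface at z = 0. Lengths are in m, angles in degrees, forces in N, time in s.
With the tool pointing down it reaches from about 0.4 to 0.825 m from the base axis. Payload 7 kg.
Tool frame: the origin (TCP) lies between the finger pads; the fingertips stand 19 mm ahead of it and the grasp point (between the pads) is the TCP (r.finger_overhang is the distance from the TCP to the fingertips, in m); z points along the fingers, y is the direction in which the jaws open and shut (so a half turn about z gives the same grasp; the last joint's range is limited). The gripper opens to 88 mm and grips with 3 to 60 N. Pads are 19 mm wide; open, the fingers measure 130 mm over their backs; the gripper's body (78 mm by 193 mm) begins 47 mm behind the grasp point.
Start: joints at [87.955, 20.546, 0.682, 0, -70.136, -16.507], TCP at [0.215, 0.64, 0.246] pointing down, gripper open.
Joint ranges: [-176.03, 176.03], [-82.01, 121.73], [-58.28, 71.71], [-173.87, 95.51], [-174.79, -0.11], [-173.66, 173.66]. Speed limits (degrees/s): [136.94, 136.94, 172.46, 180, 180, 180].

INTERFACE

Orientations are given as [roll, pitch, yaw] about the fixed x, y, z axes, in that order (R = Rz(yaw) Ry(pitch) Rx(roll)).
In Python, from plant import r, optics gives the robot as it stands. The module is installed in compiled form; this text tells all that it offers.
- The arm moves only by the tool step_arm, never from a script. Its argument "increments" is a list of rows, each an object of numbers: "tx", "ty", "tz": the shift along the world's x, y, z in mm; "ax", "ay", "az": the turn, a rotation vector about the world's x, y, z in degrees; "claw": the gripper command: -1 is shut, 1 is fully open, values between are in proportion. In form: [{"tx": .., "ty": .., "tz": .., "ax": .., "ay": .., "az": .., "claw": ..}, ...]. A call has 1 to 12 rows; each row shifts and turns the commanded pose from where the row before left it; what a row does not reach is not made up. A row lasts 1/10 s, in which the tool goes at most 50 mm and 8.59 degrees, less where a joint would pass 70% of its speed; a pose out of reach is approached as far as the arm can. A call with a gripper value outside its range is refused whole. The fingers move at their own pace and stop on an object; "newtons" is the grip in N (left out, the last holds). Time passes only in rows, so rows that do not move let the fingers close. It gives the time, the measured TCP pose, the force and the opening at its end, in the units of the state.
- r.get_state(): the state, without advancing time (a new reading comes with each control period).
- optics.capture(name): name is "side" or "top" or "wrist"; returns a dict with "image" (384x512x3 uint8, blue, green, red), "depth" (384x512 float32, m along the optical axis (not along the pixel's ray), 0 where there is no reading), "fx", "fy", "cx", "cy" (pixels), "R" (3x3) and "t" (3): a world point X has camera coordinates R X + t. Camera axes: x right, y down, z forward; pixel columns grow to the right and rows downward; lengths in m; the calibration is good to about 2 mm. The wrist camera is an equidistant fisheye: a pixel r from the principal point sees the ray r / f radians off the axis. A picture is of the moment at which its call begins.
- r.close_job(): hands the job in, once; it reports no verdict.
The state is a dict: "time_s": time; "joints": joint angles; "qd": joint speeds; "joint_torque": joint torques, N m; "tcp_pos": TCP position; "eef_rot": TCP orientation; "contact_force": force on the tool from outside, world axes, zero at the start; "moment": the same for the moment, N m; "gripper_width": finger opening in m.
Only numpy, scipy, OpenCV 4.12 (cv2) and the standard library are available. Lean on these libraries where they do the work, as an engineer would, in place of code of your own. Each camera call takes 0.05 s, during which the arm holds its last target. There are 200 camera calls.

## Working session

There is one attempt and no reset: what is moved stays moved. The work goes in short steps, Python scripts to look and compute and a tool call to move; the robot and the scene stay as the last step left them, time stands still between calls to the robot, and variables do not carry over. Pictures are saved under pics/ and viewed, about 8 in all and at most 12, crops included, and the job is handed in when it is done.

Besides the shell and the picture viewer there is one more tool, called after "Request:" by a JSON object that holds its "op" and its "data". step_arm: Moves the arm, as the interface text tells. Its arguments: {"type":"object","properties":{"increments":{"type":"array","items":{"type":"object","properties":{"tx":{"type":"number"},"ty":{"type":"number"},"tz":{"type":"number"},"ax":{"type":"number"},"ay":{"type":"number"},"az":{"type":"number"},"claw":{"type":"number"}}}},"newtons":{"type":"number"}},"required":["increments"]}

```bash
mkdir -p pics; cat > h.py <<'E'
import numpy as np, cv2, pickle
def cap(name,save=None):
    from plant import optics
    c=optics.capture(name)
    if save: cv2.imwrite(f'pics/{save}.png',c['image']); pickle.dump(c,open(f'pics/{save}.pkl','wb'))
    return c
def load(s): return pickle.load(open(f'pics/{s}.pkl','rb'))
def cloud(c):
    v,u=np.mgrid[:384,:512]; d=c['depth']
    P=np.stack([(u-c['cx'])/c['fx']*d,(v-c['cy'])/c['fy']*d,d],-1)
    return (P-c['t'])@c['R']
def onplane(c,uv,z):
    uv=np.atleast_2d(uv).astype(float)
    ray=np.c_[(uv[:,0]-c['cx'])/c['fx'],(uv[:,1]-c['cy'])/c['fy'],np.ones(len(uv))]@c['R']
    o=-c['R'].T@c['t']
    return o+ray*((z-o[2])/ray[:,2])[:,None]
E
python3 - <<'E'
from h import *
from plant import r
print(r.get_state())
a=cap('top','top0');b=cap('side','side0')
for c in(a,b): print(c['fx'],c['cx'],c['cy'],-c['R'].T@c['t'],c['R'][2])
cv2.imwrite('pics/both.png',cv2.resize(np.hstack([a['image'],b['image']]),(800,300)))
cv2.imwrite('pics/t0.png',cv2.resize(a['image'],(800,600)))
E
```

```text
{'time_s': 0.0, 'joints': array([ 8.79546363e+01,  2.05913612e+01,  6.35306908e-01, -1.85090904e-02,
       -7.01367744e+01, -1.65086212e+01]), 'qd': array([-0.0950792 ,  0.03710992,  0.01904187,  0.0719308 , -0.06549824,
       -0.00722134]), 'joint_torque': array([-3.04603818e-04, -5.82714272e+01,  2.93052453e+01,  6.99722573e+00,
        6.85457155e-03, -1.72159080e-04]), 'tcp_pos': array([0.21465152, 0.63948952, 0.24464022]), 'eef_rot': array([ 1.79906053e+02, -9.69789364e-03, -1.85602801e+01]), 'contact_force': array([-0.31326589, -0.56098568,  0.02530293]), 'moment': array([0.0028639 , 0.00589369, 0.03307222]), 'gripper_width': 0.08814780953690962}
368.83179341387086 256.67125568032753 197.28142801098033 [ 0.46514126 -0.04789063  0.96413373] [ 0.12403101 -0.00308644 -0.99227354]
363.6397313483845 251.6985369968781 190.29720092291657 [ 0.16202711 -0.59448622  0.53263218] [ 0.47693114  0.66083642 -0.57951006]
```

View pics/t0.png

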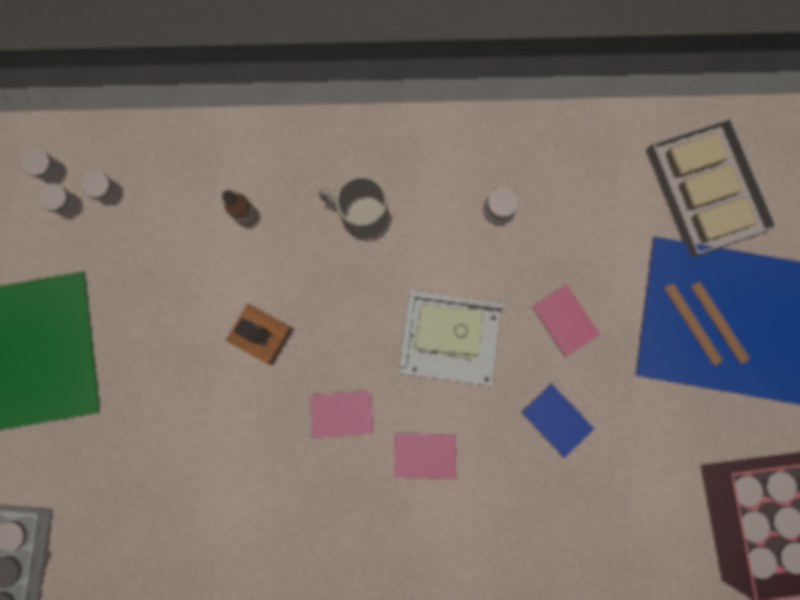

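View pics/side0.png

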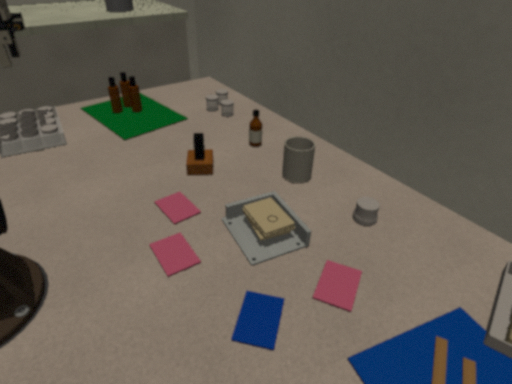

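The top view (800x600) shows the jig at about (450,338), fences on its upper side (+x) and left side (+y). The yellow stack with its ring is at (450,330), the stand with the black gauge at (259,333), the bottle at (236,205), the mug at (362,208) and the jar at (502,205). The blue and pink slab look-alikes lie flat on the table at (342,413), (425,455), (566,320) and (557,420). The yellow slabs in the tray at upper right are not on the jig. Only the yellow stack on the jig fits the description, and I'll confirm it in a crop.

```bash
python3 - <<'E'
from h import *
c=load('top0');im=c['image']
A=cv2.resize(im[180:252,248:328],None,fx=6,fy=6,interpolation=cv2.INTER_CUBIC)
B=cv2.resize(im[188:240,138:194],None,fx=5.5,fy=5.5,interpolation=cv2.INTER_CUBIC)
H=max(A.shape[0],B.shape[0]);f=lambda x:cv2.copyMakeBorder(x,0,H-x.shape[0],0,0,cv2.BORDER_CONSTANT)
cv2.imwrite('pics/crop1.png',cv2.convertScaleAbs(np.hstack([f(A),f(B)]),alpha=1.3))
P=cloud(c)
def stats(m,n):
    q=P[m]; print(n,len(q),q.mean(0).round(4),q.min(0).round(4),q.max(0).round(4))
hsv=cv2.cvtColor(im,cv2.COLOR_BGR2HSV)
z=P[...,2]; ok=c['depth']>0
box=lambda u0,u1,v0,v1:(np.mgrid[:384,:512][1]>=u0)&(np.mgrid[:384,:512][1]<u1)&(np.mgrid[:384,:512][0]>=v0)&(np.mgrid[:384,:512][0]<v1)&ok
for n,b,lo,hi in [('slab',box(250,325,185,245),.043,.05),('plate',box(250,325,180,250),.003,.010),('fence',box(250,325,180,250),.036,.0425),
  ('stand',box(140,190,190,240),.028,.04),('gauge',box(140,190,190,240),.08,.11),('mug',box(200,255,105,160),.05,.2),('bottle',box(135,165,110,150),.03,.2),('jar',box(305,335,110,150),.03,.2)]:
    m=b&(z>lo)&(z<hi)
    if m.sum()>3:
        stats(m,n); rc=cv2.minAreaRect((P[m][:,:2]*1000).astype(np.float32)); print('   ',np.round(rc[0],1),np.round(rc[1],1),round(rc[2],1))
E
```

```text
slab 1174 [ 0.548  -0.1224  0.0452] [ 0.4883 -0.2153  0.043 ] [ 0.6087 -0.047   0.0499]
    [ 537.8 -131. ] [153.6 122.2] 81.4
plate 1494 [ 0.5088 -0.1406  0.0064] [ 0.4466 -0.2296  0.003 ] [ 0.6314 -0.0307  0.01  ]
    [ 539.  -129.8] [195.3 180.5] 88.6
fence 314 [ 0.5626 -0.1141  0.0411] [ 0.4858 -0.216   0.036 ] [ 0.6085 -0.0469  0.0425]
    [ 536.6 -131. ] [155.4 124.8] 81.1
stand 657 [0.5448 0.1791 0.0347] [0.4963 0.1315 0.0287] [0.5958 0.2344 0.0395]
    [546.4 183.3] [81.4 70. ] 59.9
gauge 191 [0.5458 0.1811 0.0975] [0.5276 0.1627 0.0819] [0.5636 0.2034 0.1035]
    [546.8 183. ] [36.3 27. ] 61.2
mug 536 [0.7474 0.0136 0.0797] [ 0.7047 -0.0313  0.0502] [0.7836 0.0775 0.0996]
    [741.9  19.8] [ 79.9 101.9] 13.3
bottle 309 [0.7456 0.2055 0.0749] [0.7308 0.1906 0.0303] [0.7698 0.2292 0.1148]
    [748.9 208.4] [34.7 38.8] 33.8
jar 309 [ 0.7507 -0.2202  0.0454] [ 0.7277 -0.2436  0.0317] [ 0.7776 -0.1968  0.0505]
    [ 752.6 -220.2] [49.6 47. ] 1.3
```

View pics/crop1.png

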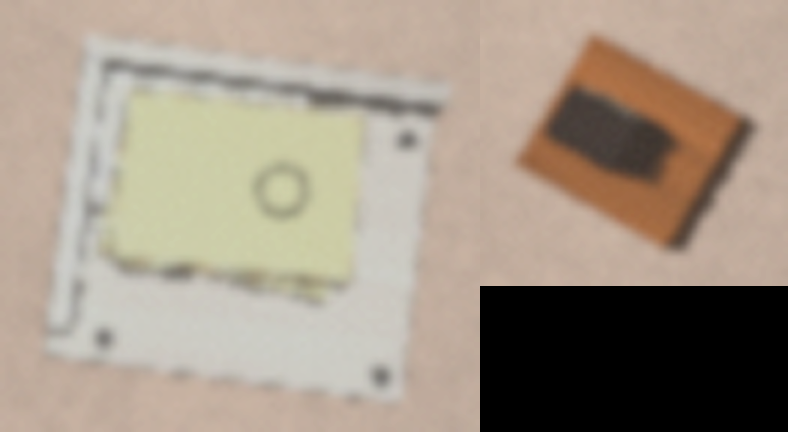

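The crop confirms the yellow ringed stack inside the two fences, upper (+x) and left (+y). The ring is at crop (282,190), and the gauge is in the stand on the right.

```bash
python3 - <<'E'
from h import *
from scipy.optimize import least_squares
c=load('top0')
px=lambda L:np.array(L)/6+[248-.42,180-.42]
W=np.vstack([onplane(c,px([(85,38),(450,90),(45,352)]),.042),onplane(c,px([(400,400)]),.006)])
J=np.array([(60,70),(60,-85),(-75,70),(-75,-85)])/1e3
f=lambda p:(J@np.array([[np.cos(p[2]),np.sin(p[2])],[-np.sin(p[2]),np.cos(p[2])]])+p[:2]-W[:,:2]).ravel()
s=least_squares(f,[.54,-.13,-.14]);print(s.x,np.rad2deg(s.x[2]),(f(s.x)*1e3).round(1))
th=s.x[2];R=np.array([[np.cos(th),-np.sin(th)],[np.sin(th),np.cos(th)]])
S=onplane(c,px([(130,88),(365,110),(352,285),(108,262),(282,190)]),.044)
print(((S[:,:2]-s.x[:2])@R*1e3).round(1))
for q in [(-55,10),(15,-75),(15,10)]: print(q,(R@np.array(q)+s.x[:2]*1e3).round(1))
E
```

```text
[ 0.53968848 -0.12419638 -0.15961523] -9.145278760786892 [ 1.  -0.3  2.2 -0.6 -1.2  1.1 -2.1 -0.2]
[[ 40.2  48.6]
 [ 44.2 -50.2]
 [-29.2 -53.4]
 [-33.4  48.2]
 [  6.1 -19.8]]
(-55, 10) [ 487.  -105.6]
(15, -75) [ 542.6 -200.6]
(15, 10) [ 556.1 -116.7]
```

Request:
{"op": "step_arm", "data": {"increments": [{"tx": 24,"ty": -40,"az": 0.95,"claw": 0.14},{"tx": 24,"ty": -40,"az": 0.95,"claw": 0.14},{"tx": 24,"ty": -40,"az": 0.95,"claw": 0.14},{"tx": 24,"ty": -40,"az": 0.95,"claw": 0.14},{"tx": 24,"ty": -40,"az": 0.95,"claw": 0.14},{"tx": 24,"ty": -40,"az": 0.95,"claw": 0.14},{"tx": 24,"ty": -40,"az": 0.95,"claw": 0.14},{"tx": 24,"ty": -40,"az": 0.95,"claw": 0.14},{"tx": 24,"ty": -40,"az": 0.95,"claw": 0.14},{"tx": 24,"ty": -40,"az": 0.95,"claw": 0.14}]}}

```text
$.increments[0]: bad value
```

Request:
{"op": "step_arm", "data": {"increments": [{"tx": 1.3,"ty": -38,"claw": 0.14},{"tx": 1.3,"ty": -38,"claw": 0.14},{"tx": 1.3,"ty": -38,"claw": 0.14},{"tx": 1.3,"ty": -38,"claw": 0.14},{"tx": 1.3,"ty": -38,"claw": 0.14},{"tx": 1.3,"ty": -38,"claw": 0.14},{"tx": 1.3,"ty": -38,"claw": 0.14},{"tx": 1.3,"ty": -38,"claw": 0.14},{"tx": 1.3,"ty": -38,"claw": 0.14},{"claw": 0.14}]}}

```text
$.increments[0]: bad value
```

```bash
python3 - <<'E'
from h import *
from plant import r
s=r.get_state();print({k:np.round(s[k],4) for k in('time_s','joints','tcp_pos','eef_rot','contact_force','gripper_width')})
c=cap('wrist','w1');print(c['fx'],c['cx'],c['cy'],-c['R'].T@c['t'],c['R'][2])
cv2.imwrite('pics/w1b.png',cv2.convertScaleAbs(cv2.resize(c['image'],(800,600)),alpha=1.3))
E
```

```text
{'time_s': np.float64(0.1), 'joints': array([ 8.79554e+01,  2.05872e+01,  6.40600e-01, -1.91000e-02,
       -7.01374e+01, -1.65070e+01]), 'tcp_pos': array([0.2146, 0.6395, 0.2447]), 'eef_rot': array([ 1.799144e+02, -6.600000e-03, -1.855820e+01]), 'contact_force': array([0.3713, 0.934 , 0.0753]), 'gripper_width': np.float64(0.0878)}
297.3186396354542 257.75715029109114 190.73943961566098 [0.28764254 0.61507212 0.38489506] [-0.26843083  0.08782339 -0.9592872 ]
```

View pics/w1b.png

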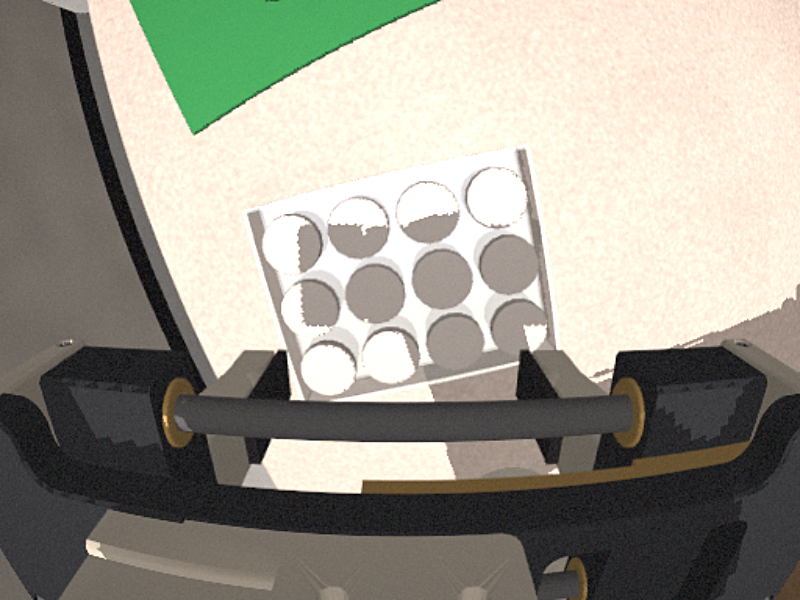

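The picture shows only the start area with the cup tray below the gripper, because the moves were refused. I'll retry with every field filled in.

Request:
{"op": "step_arm", "data": {"increments": [{"tx": 24,"ty": -40,"tz": 0,"ax": 0,"ay": 0,"az": 0.95,"claw": 0.14}]}}

```text
time_s: 0.25
tcp_pos: [0.2372, 0.6022, 0.2437]
eef_rot: [179.9, -0.0, -17.4]
contact_force: [1.3, -0.2, -0.4]
gripper_width: 0.0839
```

Request:
{"op": "step_arm", "data": {"increments": [{"tx": 24,"ty": -40,"tz": 0,"ax": 0,"ay": 0,"az": 0.95,"claw": 0.14},{"tx": 24,"ty": -40,"tz": 0,"ax": 0,"ay": 0,"az": 0.95,"claw": 0.14},{"tx": 24,"ty": -40,"tz": 0,"ax": 0,"ay": 0,"az": 0.95,"claw": 0.14},{"tx": 24,"ty": -40,"tz": 0,"ax": 0,"ay": 0,"az": 0.95,"claw": 0.14},{"tx": 24,"ty": -40,"tz": 0,"ax": 0,"ay": 0,"az": 0.95,"claw": 0.14},{"tx": 24,"ty": -40,"tz": 0,"ax": 0,"ay": 0,"az": 0.95,"claw": 0.14},{"tx": 24,"ty": -40,"tz": 0,"ax": 0,"ay": 0,"az": 0.95,"claw": 0.14},{"tx": 24,"ty": -40,"tz": 0,"ax": 0,"ay": 0,"az": 0.95,"claw": 0.14},{"tx": 24,"ty": -40,"tz": 0,"ax": 0,"ay": 0,"az": 0.95,"claw": 0.14}]}}

```text
time_s: 1.15
tcp_pos: [0.4553, 0.2381, 0.2457]
eef_rot: [-180.0, -0.0, -9.0]
contact_force: [1.3, 1.2, 0.0]
gripper_width: 0.05
```

Request:
{"op": "step_arm", "data": {"increments": [{"tx": 1.3,"ty": -38,"tz": 0,"ax": 0,"ay": 0,"az": 0,"claw": 0.14},{"tx": 1.3,"ty": -38,"tz": 0,"ax": 0,"ay": 0,"az": 0,"claw": 0.14},{"tx": 1.3,"ty": -38,"tz": 0,"ax": 0,"ay": 0,"az": 0,"claw": 0.14},{"tx": 1.3,"ty": -38,"tz": 0,"ax": 0,"ay": 0,"az": 0,"claw": 0.14},{"tx": 1.3,"ty": -38,"tz": 0,"ax": 0,"ay": 0,"az": 0,"claw": 0.14},{"tx": 1.3,"ty": -38,"tz": 0,"ax": 0,"ay": 0,"az": 0,"claw": 0.14},{"tx": 1.3,"ty": -38,"tz": 0,"ax": 0,"ay": 0,"az": 0,"claw": 0.14},{"tx": 1.3,"ty": -38,"tz": 0,"ax": 0,"ay": 0,"az": 0,"claw": 0.14},{"tx": 1.3,"ty": -38,"tz": 0,"ax": 0,"ay": 0,"az": 0,"claw": 0.14},{"tx": 0,"ty": 0,"tz": 0,"ax": 0,"ay": 0,"az": 0,"claw": 0.14},{"tx": 0,"ty": 0,"tz": 0,"ax": 0,"ay": 0,"az": 0,"claw": 0.14}]}}

```text
time_s: 2.25
tcp_pos: [0.4661, -0.1029, 0.2453]
eef_rot: [180.0, 0.0, -9.2]
contact_force: [0.3, 0.5, -0.5]
gripper_width: 0.0499
```

```bash
python3 - <<'E'
from h import *
from plant import r
s=r.get_state();print({k:np.round(s[k],4) for k in('time_s','joints','tcp_pos','eef_rot','contact_force','gripper_width')})
c=cap('wrist','w2');print(c['fx'],c['cx'],c['cy'],-c['R'].T@c['t'],c['R'][2])
cv2.imwrite('pics/w2b.png',cv2.convertScaleAbs(cv2.resize(c['image'],(800,600)),alpha=1.0))
E
```

```text
{'time_s': np.float64(2.25), 'joints': array([ 1.12284e+01,  1.63120e+00, -2.33483e+01, -1.09000e-02,
       -6.50484e+01,  6.95789e+01]), 'tcp_pos': array([ 0.4661, -0.1029,  0.2453]), 'eef_rot': array([ 1.799995e+02,  2.960000e-02, -9.197200e+00]), 'contact_force': array([ 0.3431,  0.5268, -0.528 ]), 'gripper_width': np.float64(0.0499)}
297.3186396354542 257.75715029109114 190.73943961566098 [ 0.54214065 -0.11551598  0.38542698] [-0.27963704  0.04455135 -0.95907158]
```

View pics/w2b.png

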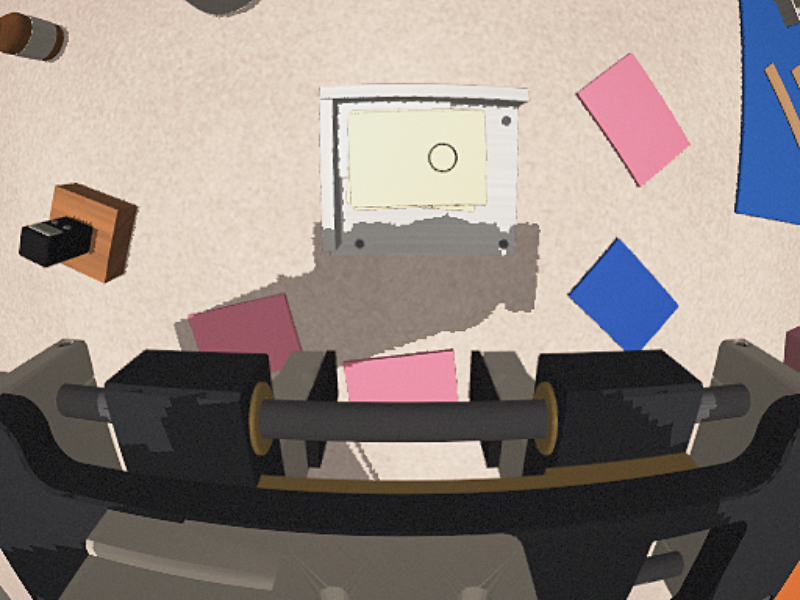

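Wrist view: the jig is clear, with outer fence corners at about (320,87) and (528,89) in the 800x600 picture. The top slab spans (350,110) to (487,206) and the ring is at (442,157). The view is sharp enough to refine the jig pose.

```bash
cat >> h.py <<'E'
def fish(c,uv,z):
    uv=np.atleast_2d(uv).astype(float); d=(uv-[c['cx'],c['cy']])/[c['fx'],c['fy']]
    t=np.linalg.norm(d,axis=1); k=np.sinc(t/np.pi)  # sin(t)/t
    ray=np.c_[d*k[:,None],np.cos(t)]@c['R']; o=-c['R'].T@c['t']
    return o+ray*((z-o[2])/ray[:,2])[:,None]
def fitjig(W,J):
    from scipy.optimize import least_squares
    J=np.array(J)/1e3
    f=lambda p:(J@np.array([[np.cos(p[2]),np.sin(p[2])],[-np.sin(p[2]),np.cos(p[2])]])+p[:2]-W[:,:2]).ravel()
    s=least_squares(f,[.54,-.13,-.14]); print(s.x,np.rad2deg(s.x[2]),(f(s.x)*1e3).round(1)); return s.x
E
python3 - <<'E'
from h import *
c=load('w2'); k=.64
w=lambda L,z:fish(c,(np.array(L)+.5)*k-.5,z)
W=np.vstack([w([(320,87),(528,89)],.042),w([(517,254)],.006),w([(360,244),(504,244),(506,121)],.006)])
print((W*1e3).round(1))
p=fitjig(W[:3],[(60,70),(60,-85),(-75,-85)])
th=p[2];R=np.array([[np.cos(th),-np.sin(th)],[np.sin(th),np.cos(th)]])
loc=lambda X:((X[:,:2]-p[:2])@R*1e3).round(1)
print(loc(W),loc(w([(350,111),(487,110),(487,205),(350,208),(442,157)],.044)))
print('fence inner tops',loc(w([(334,104),(526,102)],.042)))
c=load('w2');im=c['image'][50:165,200:345]
cv2.imwrite('pics/w2c.png',cv2.resize(im,None,fx=5,fy=5,interpolation=cv2.INTER_CUBIC))
E
```

```text
[[ 610.8  -65.3   42. ]
 [ 587.  -216.8   42. ]
 [ 454.8 -199.5    6. ]
 [ 483.6  -70.2    6. ]
 [ 464.9 -189.2    6. ]
 [ 566.6 -204.6    6. ]]
[ 0.54083046 -0.12538725 -0.14448171] -8.278191955838354 [-0.6  0.5  1.  -1.3 -0.4  0.8]
[[ 60.6  69.6]
 [ 58.9 -83.9]
 [-74.5 -85.7]
 [-64.6  46.4]
 [-65.9 -74.1]
 [ 36.9 -74.6]] [[ 40.9  47.5]
 [ 41.  -52. ]
 [-29.8 -52. ]
 [-31.   49.3]
 [  5.5 -18.6]]
fence inner tops [[ 47.   59.4]
 [ 48.7 -82.1]]
```

View pics/w2c.png

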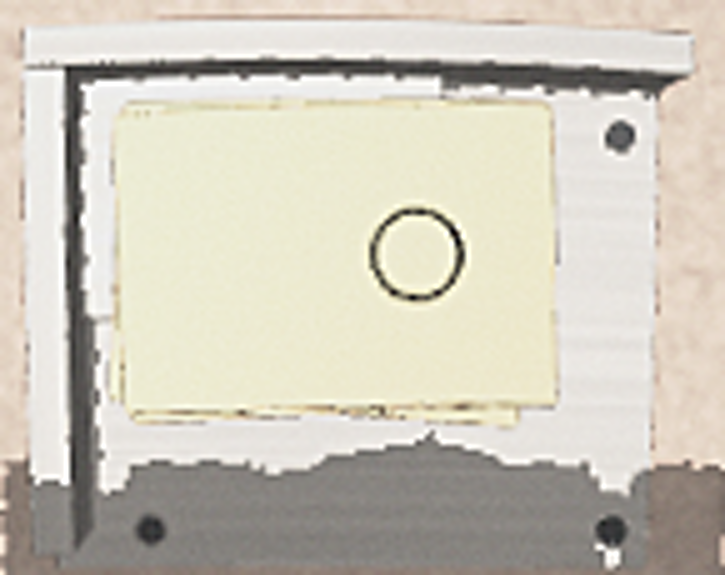

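The enlarged crop shows the stack about 9 mm short of the +x fence and about 12 mm short of the +y fence, with the lower slabs peeking out by a few mm. The ring is at crop (416,254). Next I descend on the open -x side for the first push.

Request:
{"op": "step_arm", "data": {"increments": [{"tx": 0,"ty": 0,"tz": -35,"ax": 0,"ay": 0,"az": 0.7,"claw": 0.14},{"tx": 0,"ty": 0,"tz": -40,"ax": 0,"ay": 0,"az": 0,"claw": 0.14},{"tx": 0,"ty": 0,"tz": -40,"ax": 0,"ay": 0,"az": 0,"claw": 0.14},{"tx": 0,"ty": 0,"tz": -40,"ax": 0,"ay": 0,"az": 0,"claw": 0.14},{"tx": 0,"ty": 0,"tz": -30,"ax": 0,"ay": 0,"az": 0,"claw": 0.14},{"tx": 0,"ty": 0,"tz": -20,"ax": 0,"ay": 0,"az": 0,"claw": 0.14},{"tx": 0,"ty": 0,"tz": -9,"ax": 0,"ay": 0,"az": 0,"claw": 0.14},{"tx": 0,"ty": 0,"tz": 0,"ax": 0,"ay": 0,"az": 0,"claw": 0.14}]}}

```text
time_s: 3.1
tcp_pos: [0.4661, -0.1014, 0.0308]
eef_rot: [180.0, 0.1, -8.3]
contact_force: [0.4, -0.3, -0.3]
gripper_width: 0.05
```

Request:
{"op": "step_arm", "data": {"increments": [{"tx": 5,"ty": -0.7,"tz": 0,"ax": 0,"ay": 0,"az": 0,"claw": 0.14},{"tx": 5,"ty": -0.7,"tz": 0,"ax": 0,"ay": 0,"az": 0,"claw": 0.14},{"tx": 5,"ty": -0.7,"tz": 0,"ax": 0,"ay": 0,"az": 0,"claw": 0.14},{"tx": 5,"ty": -0.7,"tz": 0,"ax": 0,"ay": 0,"az": 0,"claw": 0.14},{"tx": 3,"ty": -0.45,"tz": 0,"ax": 0,"ay": 0,"az": 0,"claw": 0.14},{"tx": 3,"ty": -0.45,"tz": 0,"ax": 0,"ay": 0,"az": 0,"claw": 0.14},{"tx": 3,"ty": -0.45,"tz": 0,"ax": 0,"ay": 0,"az": 0,"claw": 0.14},{"tx": 0,"ty": 0,"tz": 0,"ax": 0,"ay": 0,"az": 0,"claw": 0.14}]}}

```text
time_s: 3.9
tcp_pos: [0.4958, -0.1063, 0.0315]
eef_rot: [180.0, -0.0, -8.4]
contact_force: [-0.6, -0.1, 0.5]
gripper_width: 0.05
```

Request:
{"op": "step_arm", "data": {"increments": [{"tx": 2,"ty": -0.3,"tz": 0,"ax": 0,"ay": 0,"az": 0,"claw": 0.14},{"tx": 2,"ty": -0.3,"tz": 0,"ax": 0,"ay": 0,"az": 0,"claw": 0.14},{"tx": 2,"ty": -0.3,"tz": 0,"ax": 0,"ay": 0,"az": 0,"claw": 0.14},{"tx": 2,"ty": -0.3,"tz": 0,"ax": 0,"ay": 0,"az": 0,"claw": 0.14},{"tx": 2,"ty": -0.3,"tz": 0,"ax": 0,"ay": 0,"az": 0,"claw": 0.14},{"tx": 2,"ty": -0.3,"tz": 0,"ax": 0,"ay": 0,"az": 0,"claw": 0.14},{"tx": 1,"ty": -0.15,"tz": 0,"ax": 0,"ay": 0,"az": 0,"claw": 0.14},{"tx": 1,"ty": -0.15,"tz": 0,"ax": 0,"ay": 0,"az": 0,"claw": 0.14}]}}

```text
time_s: 4.7
tcp_pos: [0.509, -0.1085, 0.0314]
eef_rot: [180.0, 0.1, -8.4]
contact_force: [-4.4, 0.5, 2.4]
gripper_width: 0.0499
```

Request:
{"op": "step_arm", "data": {"increments": [{"tx": 1,"ty": -0.15,"tz": 0,"ax": 0,"ay": 0,"az": 0,"claw": 0.14},{"tx": 1,"ty": -0.15,"tz": 0,"ax": 0,"ay": 0,"az": 0,"claw": 0.14}]}}

```text
time_s: 4.9
tcp_pos: [0.5098, -0.1087, 0.0314]
eef_rot: [180.0, 0.2, -8.4]
contact_force: [-5.1, 0.3, 4.1]
gripper_width: 0.0498
```

Request:
{"op": "step_arm", "data": {"increments": [{"tx": 1,"ty": -0.15,"tz": 0,"ax": 0,"ay": 0,"az": 0,"claw": 0.14},{"tx": 1,"ty": -0.15,"tz": 0,"ax": 0,"ay": 0,"az": 0,"claw": 0.14}]}}

```text
time_s: 5.1
tcp_pos: [0.5116, -0.1088, 0.0312]
eef_rot: [180.0, 0.2, -8.4]
contact_force: [-9.8, 5.5, 7.5]
gripper_width: 0.0497
```

Request:
{"op": "step_arm", "data": {"increments": [{"tx": 1,"ty": -0.15,"tz": 0,"ax": 0,"ay": 0,"az": 0,"claw": 0.14},{"tx": 1,"ty": -0.15,"tz": 0,"ax": 0,"ay": 0,"az": 0,"claw": 0.14}]}}

```text
time_s: 5.3
tcp_pos: [0.5116, -0.109, 0.0309]
eef_rot: [180.0, 0.4, -8.4]
contact_force: [-15.4, 7.8, 10.5]
gripper_width: 0.05
```

Request:
{"op": "step_arm", "data": {"increments": [{"tx": -10,"ty": 1.5,"tz": 0,"ax": 0,"ay": 0,"az": 0,"claw": 0.14},{"tx": -10,"ty": 1.5,"tz": 0,"ax": 0,"ay": 0,"az": 0,"claw": 0.14},{"tx": 0,"ty": 0,"tz": 30,"ax": 0,"ay": 0,"az": 0,"claw": -0.5},{"tx": 0,"ty": 0,"tz": 30,"ax": 0,"ay": 0,"az": 0,"claw": -0.5}]}}

```text
time_s: 5.7
tcp_pos: [0.4949, -0.1062, 0.0919]
eef_rot: [180.0, 0.0, -8.3]
contact_force: [1.7, 0.3, -0.1]
gripper_width: 0.039
```

Request:
{"op": "step_arm", "data": {"increments": [{"tx": 4.2,"ty": -10,"tz": 0,"ax": 0,"ay": 0,"az": -8.2,"claw": -0.5},{"tx": 4.2,"ty": -10,"tz": 0,"ax": 0,"ay": 0,"az": -8.2,"claw": -0.5},{"tx": 4.2,"ty": -10,"tz": 0,"ax": 0,"ay": 0,"az": -8.2,"claw": -0.5},{"tx": 4.2,"ty": -10,"tz": 0,"ax": 0,"ay": 0,"az": -8.2,"claw": -0.5},{"tx": 4.2,"ty": -10,"tz": 0,"ax": 0,"ay": 0,"az": -8.2,"claw": -0.5},{"tx": 4.2,"ty": -10,"tz": 0,"ax": 0,"ay": 0,"az": -8.2,"claw": -0.5},{"tx": 4.2,"ty": -10,"tz": 0,"ax": 0,"ay": 0,"az": -8.2,"claw": -0.5},{"tx": 4.2,"ty": -10,"tz": 0,"ax": 0,"ay": 0,"az": -8.2,"claw": -0.5},{"tx": 4.2,"ty": -10,"tz": 0,"ax": 0,"ay": 0,"az": -8.2,"claw": -0.5},{"tx": 4.2,"ty": -10,"tz": 0,"ax": 0,"ay": 0,"az": -8.2,"claw": -0.5},{"tx": 4.2,"ty": -10,"tz": 0,"ax": 0,"ay": 0,"az": -8.2,"claw": -0.5},{"tx": 0,"ty": 0,"tz": 0,"ax": 0,"ay": 0,"az": 0,"claw": -0.5}]}}

```text
time_s: 6.9
tcp_pos: [0.5424, -0.2171, 0.0917]
eef_rot: [-179.9, -0.0, -98.8]
contact_force: [0.2, -0.8, -0.1]
gripper_width: 0.0214
```

```bash
python3 - <<'E'
from h import *
c=cap('side','s2');im=c['image'][170:280,195:340]
cv2.imwrite('pics/s2c.png',cv2.convertScaleAbs(cv2.resize(im,None,fx=5,fy=5,interpolation=cv2.INTER_CUBIC),alpha=1.3))
E
```

```text
(no output)
```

View pics/s2c.png

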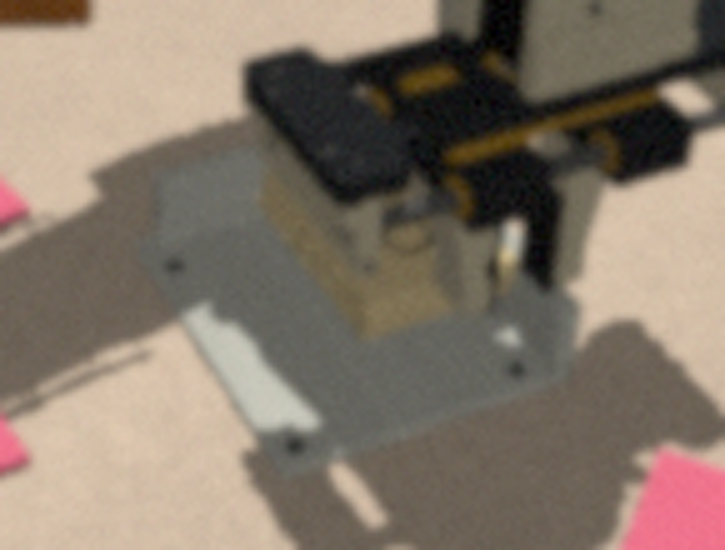

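The crop shows the stack's -x face is now even. The gripper hovers above its -y end. Next is the push in +y.

Request:
{"op": "step_arm", "data": {"increments": [{"tx": -5,"ty": 0.7,"tz": 0,"ax": 0,"ay": 0,"az": 0.3,"claw": -0.5},{"tx": 0,"ty": 0,"tz": -25,"ax": 0,"ay": 0,"az": 0,"claw": -0.5},{"tx": 0,"ty": 0,"tz": -25,"ax": 0,"ay": 0,"az": 0,"claw": -0.5},{"tx": 0,"ty": 0,"tz": -10,"ax": 0,"ay": 0,"az": 0,"claw": -0.5},{"tx": 0.75,"ty": 5,"tz": 0,"ax": 0,"ay": 0,"az": 0,"claw": -0.5},{"tx": 0.75,"ty": 5,"tz": 0,"ax": 0,"ay": 0,"az": 0,"claw": -0.5},{"tx": 0.6,"ty": 4,"tz": 0,"ax": 0,"ay": 0,"az": 0,"claw": -0.5},{"tx": 0.45,"ty": 3,"tz": 0,"ax": 0,"ay": 0,"az": 0,"claw": -0.5},{"tx": 0.45,"ty": 3,"tz": 0,"ax": 0,"ay": 0,"az": 0,"claw": -0.5},{"tx": 0.3,"ty": 2,"tz": 0,"ax": 0,"ay": 0,"az": 0,"claw": -0.5},{"tx": 0.3,"ty": 2,"tz": 0,"ax": 0,"ay": 0,"az": 0,"claw": -0.5}]}}

```text
time_s: 8.05
tcp_pos: [0.5404, -0.1914, 0.0318]
eef_rot: [-180.0, 0.0, -98.2]
contact_force: [-0.3, 0.2, 0.0]
gripper_width: 0.0222
```

Request:
{"op": "step_arm", "data": {"increments": [{"tx": 0.3,"ty": 2,"tz": 0,"ax": 0,"ay": 0,"az": 0,"claw": -0.5},{"tx": 0.3,"ty": 2,"tz": 0,"ax": 0,"ay": 0,"az": 0,"claw": -0.5},{"tx": 0.3,"ty": 2,"tz": 0,"ax": 0,"ay": 0,"az": 0,"claw": -0.5},{"tx": 0.3,"ty": 2,"tz": 0,"ax": 0,"ay": 0,"az": 0,"claw": -0.5},{"tx": 0.3,"ty": 2,"tz": 0,"ax": 0,"ay": 0,"az": 0,"claw": -0.5},{"tx": 0.15,"ty": 1,"tz": 0,"ax": 0,"ay": 0,"az": 0,"claw": -0.5},{"tx": 0.15,"ty": 1,"tz": 0,"ax": 0,"ay": 0,"az": 0,"claw": -0.5}]}}

```text
time_s: 8.75
tcp_pos: [0.5421, -0.1795, 0.0315]
eef_rot: [180.0, -0.0, -98.3]
contact_force: [-0.8, -2.0, -0.5]
gripper_width: 0.0217
```

Request:
{"op": "step_arm", "data": {"increments": [{"tx": 0.15,"ty": 1,"tz": 0,"ax": 0,"ay": 0,"az": 0,"claw": -0.5},{"tx": 0.15,"ty": 1,"tz": 0,"ax": 0,"ay": 0,"az": 0,"claw": -0.5},{"tx": 0.15,"ty": 1,"tz": 0,"ax": 0,"ay": 0,"az": 0,"claw": -0.5}]}}

```text
time_s: 9.05
tcp_pos: [0.5425, -0.1765, 0.0315]
eef_rot: [180.0, -0.0, -98.3]
contact_force: [-0.4, -0.1, 0.2]
gripper_width: 0.0217
```

Request:
{"op": "step_arm", "data": {"increments": [{"tx": 0.15,"ty": 1,"tz": 0,"ax": 0,"ay": 0,"az": 0,"claw": -0.5},{"tx": 0.15,"ty": 1,"tz": 0,"ax": 0,"ay": 0,"az": 0,"claw": -0.5}]}}

```text
time_s: 9.25
tcp_pos: [0.5419, -0.1759, 0.0316]
eef_rot: [179.9, -0.1, -98.3]
contact_force: [-2.3, -16.8, 0.0]
gripper_width: 0.0217
```

Request:
{"op": "step_arm", "data": {"increments": [{"tx": 0.15,"ty": 1,"tz": 0,"ax": 0,"ay": 0,"az": 0,"claw": -0.5},{"tx": 0.15,"ty": 1,"tz": 0,"ax": 0,"ay": 0,"az": 0,"claw": -0.5}]}}

```text
time_s: 9.45
tcp_pos: [0.5418, -0.1757, 0.0317]
eef_rot: [179.9, -0.2, -98.3]
contact_force: [-2.9, -28.5, -0.2]
gripper_width: 0.022
```

Request:
{"op": "step_arm", "data": {"increments": [{"tx": -1.5,"ty": -10,"tz": 0,"ax": 0,"ay": 0,"az": 0,"claw": -0.5},{"tx": -1.5,"ty": -10,"tz": 0,"ax": 0,"ay": 0,"az": 0,"claw": -0.5},{"tx": 0,"ty": 0,"tz": 30,"ax": 0,"ay": 0,"az": 0,"claw": 0.14},{"tx": 0,"ty": 0,"tz": 30,"ax": 0,"ay": 0,"az": 0,"claw": 0.14}]}}

```text
time_s: 9.85
tcp_pos: [0.5394, -0.1929, 0.0914]
eef_rot: [179.9, -0.0, -98.3]
contact_force: [0.4, 0.5, -0.2]
gripper_width: 0.0327
```

Request:
{"op": "step_arm", "data": {"increments": [{"tx": -5.2,"ty": 7.9,"tz": 0,"ax": 0,"ay": 0,"az": 8.16,"claw": 0.14},{"tx": -5.2,"ty": 7.9,"tz": 0,"ax": 0,"ay": 0,"az": 8.16,"claw": 0.14},{"tx": -5.2,"ty": 7.9,"tz": 0,"ax": 0,"ay": 0,"az": 8.16,"claw": 0.14},{"tx": -5.2,"ty": 7.9,"tz": 0,"ax": 0,"ay": 0,"az": 8.16,"claw": 0.14},{"tx": -5.2,"ty": 7.9,"tz": 0,"ax": 0,"ay": 0,"az": 8.16,"claw": 0.14},{"tx": -5.2,"ty": 7.9,"tz": 0,"ax": 0,"ay": 0,"az": 8.16,"claw": 0.14},{"tx": -5.2,"ty": 7.9,"tz": 0,"ax": 0,"ay": 0,"az": 8.16,"claw": 0.14},{"tx": -5.2,"ty": 7.9,"tz": 0,"ax": 0,"ay": 0,"az": 8.16,"claw": 0.14},{"tx": -5.2,"ty": 7.9,"tz": 0,"ax": 0,"ay": 0,"az": 8.16,"claw": 0.14},{"tx": -5.2,"ty": 7.9,"tz": 0,"ax": 0,"ay": 0,"az": 8.16,"claw": 0.14},{"tx": -5.2,"ty": 7.9,"tz": 0,"ax": 0,"ay": 0,"az": 8.16,"claw": 0.14},{"tx": 0,"ty": 0,"tz": 0,"ax": 0,"ay": 0,"az": 0,"claw": 0.14}]}}

```text
time_s: 11.05
tcp_pos: [0.4826, -0.1051, 0.0917]
eef_rot: [-180.0, -0.0, -8.3]
contact_force: [-0.1, 0.0, 0.4]
gripper_width: 0.05
```

Request:
{"op": "step_arm", "data": {"increments": [{"tx": 0,"ty": 0,"tz": -25,"ax": 0,"ay": 0,"az": 0,"claw": 0.14},{"tx": 0,"ty": 0,"tz": -25,"ax": 0,"ay": 0,"az": 0,"claw": 0.14},{"tx": 0,"ty": 0,"tz": -10,"ax": 0,"ay": 0,"az": 0,"claw": 0.14},{"tx": 5,"ty": -0.75,"tz": 0,"ax": 0,"ay": 0,"az": 0,"claw": 0.14},{"tx": 4,"ty": -0.6,"tz": 0,"ax": 0,"ay": 0,"az": 0,"claw": 0.14},{"tx": 3,"ty": -0.45,"tz": 0,"ax": 0,"ay": 0,"az": 0,"claw": 0.14},{"tx": 3,"ty": -0.45,"tz": 0,"ax": 0,"ay": 0,"az": 0,"claw": 0.14},{"tx": 3,"ty": -0.45,"tz": 0,"ax": 0,"ay": 0,"az": 0,"claw": 0.14},{"tx": 3,"ty": -0.45,"tz": 0,"ax": 0,"ay": 0,"az": 0,"claw": 0.14},{"tx": 2,"ty": -0.3,"tz": 0,"ax": 0,"ay": 0,"az": 0,"claw": 0.14},{"tx": 2,"ty": -0.3,"tz": 0,"ax": 0,"ay": 0,"az": 0,"claw": 0.14}]}}

```text
time_s: 12.15
tcp_pos: [0.5081, -0.1094, 0.0316]
eef_rot: [-180.0, -0.0, -8.5]
contact_force: [-0.4, 0.3, -0.4]
gripper_width: 0.0498
```

Request:
{"op": "step_arm", "data": {"increments": [{"tx": 1,"ty": -0.15,"tz": 0,"ax": 0,"ay": 0,"az": 0,"claw": 0.14},{"tx": 1,"ty": -0.15,"tz": 0,"ax": 0,"ay": 0,"az": 0,"claw": 0.14},{"tx": 1,"ty": -0.15,"tz": 0,"ax": 0,"ay": 0,"az": 0,"claw": 0.14}]}}

```text
time_s: 12.45
tcp_pos: [0.5107, -0.1099, 0.0315]
eef_rot: [180.0, 0.0, -8.5]
contact_force: [-2.1, 0.4, 1.4]
gripper_width: 0.05
```

Request:
{"op": "step_arm", "data": {"increments": [{"tx": 1,"ty": -0.15,"tz": 0,"ax": 0,"ay": 0,"az": 0,"claw": 0.14},{"tx": 1,"ty": -0.15,"tz": 0,"ax": 0,"ay": 0,"az": 0,"claw": 0.14}]}}

```text
time_s: 12.65
tcp_pos: [0.5115, -0.1102, 0.0312]
eef_rot: [180.0, 0.2, -8.5]
contact_force: [-6.4, 3.8, 4.9]
gripper_width: 0.0496
```

Request:
{"op": "step_arm", "data": {"increments": [{"tx": 1,"ty": -0.15,"tz": 0,"ax": 0,"ay": 0,"az": 0,"claw": 0.14},{"tx": 1,"ty": -0.15,"tz": 0,"ax": 0,"ay": 0,"az": 0,"claw": 0.14}]}}

```text
time_s: 12.85
tcp_pos: [0.5115, -0.1104, 0.0309]
eef_rot: [180.0, 0.3, -8.6]
contact_force: [-12.0, 5.6, 7.5]
gripper_width: 0.0498
```

Request:
{"op": "step_arm", "data": {"increments": [{"tx": -5,"ty": 0.75,"tz": 0,"ax": 0,"ay": 0,"az": 0,"claw": 0.14},{"tx": -15,"ty": 2.2,"tz": 0,"ax": 0,"ay": 0,"az": 0,"claw": 0.14},{"tx": 0,"ty": 0,"tz": 40,"ax": 0,"ay": 0,"az": 0,"claw": 0.14},{"tx": 0,"ty": 0,"tz": 40,"ax": 0,"ay": 0,"az": 0,"claw": 0.14},{"tx": 0,"ty": 0,"tz": 40,"ax": 0,"ay": 0,"az": 0,"claw": 0.14},{"tx": 0,"ty": 0,"tz": 20,"ax": 0,"ay": 0,"az": 0,"claw": 0.14},{"tx": 0,"ty": 0,"tz": 0,"ax": 0,"ay": 0,"az": 0,"claw": 0.14},{"tx": 0,"ty": 0,"tz": 0,"ax": 0,"ay": 0,"az": 0,"claw": 0.14}]}}

```text
time_s: 13.65
tcp_pos: [0.4952, -0.1074, 0.172]
eef_rot: [-180.0, -0.1, -8.5]
contact_force: [-0.3, 0.3, -0.5]
gripper_width: 0.05
```

```bash
python3 - <<'E'
from h import *
c=cap('wrist','w3')
o=-c['R'].T@c['t'];print(o)
# predict pixel of jig-centre to crop
from scipy.optimize import fsolve
uv=fsolve(lambda q:(fish(c,q,.044)[0,:2]-[.5535,-.117]),[c['cx'],c['cy']-40]);print(uv)
u,v=map(int,uv);u0,v0=max(u-90,0),max(v-75,0);print(u0,v0)
cv2.imwrite('pics/w3c.png',cv2.resize(c['image'][v0:v0+140,u0:u0+180],None,fx=4.25,fy=4.25,interpolation=cv2.INTER_CUBIC))
E
```

```text
[ 0.57103281 -0.11908354  0.31226089]
[258.40125316 125.64576184]
168 50
```

View pics/w3c.png

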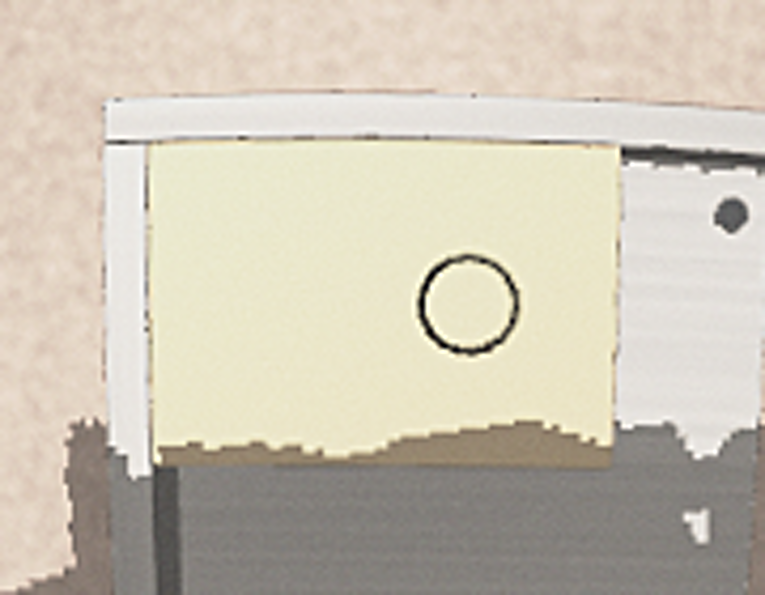

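The crop shows the top slab tight against both the upper and left fences, with no lower slab peeking out. The ring is at crop (469,304). Now I go for the gauge.

Request:
{"op": "step_arm", "data": {"increments": [{"tx": 6.5,"ty": 36.3,"tz": 0,"ax": 0,"ay": 0,"az": -2.55,"claw": 1},{"tx": 6.5,"ty": 36.3,"tz": 0,"ax": 0,"ay": 0,"az": -2.55,"claw": 1},{"tx": 6.5,"ty": 36.3,"tz": 0,"ax": 0,"ay": 0,"az": -2.55,"claw": 1},{"tx": 6.5,"ty": 36.3,"tz": 0,"ax": 0,"ay": 0,"az": -2.55,"claw": 1},{"tx": 6.5,"ty": 36.3,"tz": 0,"ax": 0,"ay": 0,"az": -2.55,"claw": 1},{"tx": 6.5,"ty": 36.3,"tz": 0,"ax": 0,"ay": 0,"az": -2.55,"claw": 1},{"tx": 6.5,"ty": 36.3,"tz": 0,"ax": 0,"ay": 0,"az": -2.55,"claw": 1},{"tx": 6.5,"ty": 36.3,"tz": 0,"ax": 0,"ay": 0,"az": -2.55,"claw": 1},{"tx": 0,"ty": 0,"tz": 0,"ax": 0,"ay": 0,"az": 0,"claw": 1},{"tx": 0,"ty": 0,"tz": 0,"ax": 0,"ay": 0,"az": 0,"claw": 1}]}}

```text
time_s: 14.7
tcp_pos: [0.5463, 0.1833, 0.1697]
eef_rot: [179.8, 0.1, -28.8]
contact_force: [-0.7, -1.0, -0.6]
gripper_width: 0.0874
```

```bash
python3 - <<'E'
from h import *
c=load('w3'); px=lambda L:(np.array(L)+.5)/4.25-.5+[168,50]
ring=fish(c,px([(469,304)]),.044)[0];print('ring',ring*1e3)
S=fish(c,px([(150,142),(620,147),(612,466)]),.044)
p=fitjig(S,[(50,60),(50,-40),(-20,-40)])
c=cap('wrist','w4')
# segment gauge from wrist depth
v,u=np.mgrid[:384,:512];d=np.stack([(u-c['cx'])/c['fx'],(v-c['cy'])/c['fy']],-1);t=np.linalg.norm(d,axis=-1)
X=np.concatenate([d*(np.sinc(t/np.pi)/np.cos(t))[...,None],np.ones_like(t)[...,None]],-1)*c['depth'][...,None]
W=(X-c['t'])@c['R']
m=(c['depth']>0)&(np.hypot(W[...,0]-.547,W[...,1]-.183)<.05)
for lo,hi in((.09,.106),(.03,.04)):
    q=W[m&(W[...,2]>lo)&(W[...,2]<hi)];print(len(q));
    if len(q)>5: print(q.mean(0),cv2.minAreaRect((q[:,:2]*1e3).astype(np.float32)))
cv2.imwrite('pics/w4.png',c['image'])
E
```

```text
ring [ 555.04143821 -134.96628796   44.        ]
[ 0.54149797 -0.12477731 -0.15444891] -8.84927052409873 [ 0.1  0.5  0.4 -0.5 -0.5 -0. ]
1643
[0.5500346  0.18201409 0.09823248] ((548.7843017578125, 182.62535095214844), (35.76074981689453, 27.154869079589844), 59.42030334472656)
3662
[0.55524137 0.17851226 0.03498489] ((547.5396118164062, 182.802490234375), (79.59808349609375, 70.32682800292969), 59.365264892578125)
```

View pics/w4.png

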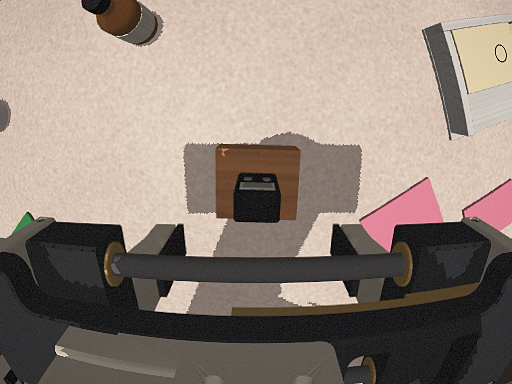

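The gauge at (257,198) sits between the open jaws, about 1.5° off the jaw yaw. I'll correct that and descend.

Request:
{"op": "step_arm", "data": {"increments": [{"tx": 1,"ty": 0,"tz": -20,"ax": 0,"ay": 0,"az": -1.6,"claw": 1},{"tx": 0,"ty": 0,"tz": -25,"ax": 0,"ay": 0,"az": 0,"claw": 1},{"tx": 0,"ty": 0,"tz": -25,"ax": 0,"ay": 0,"az": 0,"claw": 1},{"tx": 0,"ty": 0,"tz": -18,"ax": 0,"ay": 0,"az": 0,"claw": 1},{"tx": 0,"ty": 0,"tz": -11,"ax": 0,"ay": 0,"az": 0,"claw": 1},{"tx": 0,"ty": 0,"tz": 0,"ax": 0,"ay": 0,"az": 0,"claw": 1}]}}

```text
time_s: 15.35
tcp_pos: [0.547, 0.1814, 0.071]
eef_rot: [179.8, 0.1, -30.6]
contact_force: [-0.1, 0.2, 0.2]
gripper_width: 0.0875
```

Request:
{"op": "step_arm", "data": {"increments": [{"tx": 0,"ty": 0,"tz": 0,"ax": 0,"ay": 0,"az": 0,"claw": -1},{"tx": 0,"ty": 0,"tz": 0,"ax": 0,"ay": 0,"az": 0,"claw": -1},{"tx": 0,"ty": 0,"tz": 0,"ax": 0,"ay": 0,"az": 0,"claw": -1},{"tx": 0,"ty": 0,"tz": 0,"ax": 0,"ay": 0,"az": 0,"claw": -1},{"tx": 0,"ty": 0,"tz": 0,"ax": 0,"ay": 0,"az": 0,"claw": -1},{"tx": 0,"ty": 0,"tz": 0,"ax": 0,"ay": 0,"az": 0,"claw": -1},{"tx": 0,"ty": 0,"tz": 0,"ax": 0,"ay": 0,"az": 0,"claw": -1},{"tx": 0,"ty": 0,"tz": 0,"ax": 0,"ay": 0,"az": 0,"claw": -1},{"tx": 0,"ty": 0,"tz": 0,"ax": 0,"ay": 0,"az": 0,"claw": -1},{"tx": 0,"ty": 0,"tz": 0,"ax": 0,"ay": 0,"az": 0,"claw": -1}], "newtons": 30}}

```text
time_s: 16.35
tcp_pos: [0.548, 0.1829, 0.0726]
eef_rot: [-180.0, -0.0, -30.5]
contact_force: [-0.2, 0.4, 0.6]
gripper_width: 0.0361
```

Request:
{"op": "step_arm", "data": {"increments": [{"tx": 0,"ty": 0,"tz": 4,"ax": 0,"ay": 0,"az": 0,"claw": -1},{"tx": 0,"ty": 0,"tz": 8,"ax": 0,"ay": 0,"az": 0,"claw": -1},{"tx": 0,"ty": 0,"tz": 8,"ax": 0,"ay": 0,"az": 0,"claw": -1},{"tx": 0,"ty": 0,"tz": 10,"ax": 0,"ay": 0,"az": 0,"claw": -1},{"tx": 0,"ty": 0,"tz": 10,"ax": 0,"ay": 0,"az": 0,"claw": -1},{"tx": 0,"ty": 0,"tz": 10,"ax": 0,"ay": 0,"az": 0,"claw": -1},{"tx": 0,"ty": 0,"tz": 10,"ax": 0,"ay": 0,"az": 0,"claw": -1},{"tx": 0,"ty": 0,"tz": 10,"ax": 0,"ay": 0,"az": 0,"claw": -1},{"tx": 0,"ty": 0,"tz": 7,"ax": 0,"ay": 0,"az": 0,"claw": -1},{"tx": 0,"ty": 0,"tz": 0,"ax": 0,"ay": 0,"az": 0,"claw": -1},{"tx": 0,"ty": 0,"tz": 0,"ax": 0,"ay": 0,"az": 0,"claw": -1}]}}

```text
time_s: 17.45
tcp_pos: [0.5478, 0.1829, 0.1495]
eef_rot: [-180.0, 0.0, -30.5]
contact_force: [0.1, -0.6, -2.9]
gripper_width: 0.0362
```

Request:
{"op": "step_arm", "data": {"increments": [{"tx": 0.7,"ty": -20,"tz": 0,"ax": 0,"ay": 0,"az": 0,"claw": -1},{"tx": 0.7,"ty": -35,"tz": 0,"ax": 0,"ay": 0,"az": 0,"claw": -1},{"tx": 0.7,"ty": -40,"tz": 0,"ax": 0,"ay": 0,"az": 0,"claw": -1},{"tx": 0.7,"ty": -40,"tz": 0,"ax": 0,"ay": 0,"az": 0,"claw": -1},{"tx": 0.7,"ty": -40,"tz": 0,"ax": 0,"ay": 0,"az": 0,"claw": -1},{"tx": 0.7,"ty": -40,"tz": 0,"ax": 0,"ay": 0,"az": 0,"claw": -1},{"tx": 0.7,"ty": -40,"tz": 0,"ax": 0,"ay": 0,"az": 0,"claw": -1},{"tx": 0.7,"ty": -35,"tz": 0,"ax": 0,"ay": 0,"az": 0,"claw": -1},{"tx": 0.7,"ty": -20,"tz": 0,"ax": 0,"ay": 0,"az": 0,"claw": -1},{"tx": 0.7,"ty": -8,"tz": 0,"ax": 0,"ay": 0,"az": 0,"claw": -1},{"tx": 0,"ty": 0,"tz": 0,"ax": 0,"ay": 0,"az": 0,"claw": -1},{"tx": 0,"ty": 0,"tz": 0,"ax": 0,"ay": 0,"az": 0,"claw": -1}]}}

```text
time_s: 18.65
tcp_pos: [0.5548, -0.1346, 0.1492]
eef_rot: [180.0, 0.0, -30.5]
contact_force: [1.2, 0.3, -1.8]
gripper_width: 0.0354
```

```bash
python3 - <<'E'
from h import *
from plant import r
s=r.get_state();print(s['tcp_pos'],s['eef_rot'],s['contact_force'],s['time_s'],s['joints'])
a=cap('wrist','w5');b=cap('side','s5');
B=cv2.resize(b['image'][150:280,190:340],None,fx=3.6,fy=3.6,interpolation=cv2.INTER_CUBIC)
A=cv2.resize(a['image'][30:290,180:350],None,fx=1.5,fy=1.8,interpolation=cv2.INTER_CUBIC)[:468]
cv2.imwrite('pics/c5.png',np.hstack([B[:468],cv2.copyMakeBorder(A,0,468-A.shape[0],0,0,0)]))
E
```

```text
[ 0.55480783 -0.13457169  0.14919686] [ 1.79989996e+02  3.05845479e-02 -3.04927231e+01] [ 1.16886766  0.29761118 -1.75889019] 18.65 [ 5.99027580e+00  1.55408558e+01 -2.00988778e+01 -1.24743430e-02
 -5.43908061e+01  5.35242697e+01]
```

View pics/c5.png

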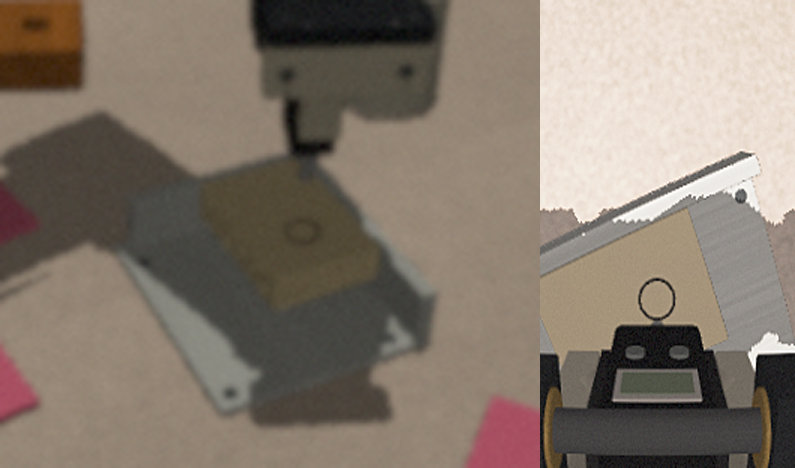

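The left crop shows the gauge upright above the slab with the ring at (302,230). The right crop shows the tip just below the ring, in line with it laterally at x=657. I'll check the ring's world position, then descend.

```bash
python3 - <<'E'
from h import *
c=load('w5'); print(fish(c,[(180+(657.5-540)/1.5-.5,30+298.5/1.8-.5)],.044)*1e3)
c=load('s5'); print(onplane(c,[(190+302.5/3.6-.5,150+230.5/3.6-.5)],.044)*1e3)
E
```

```text
[[ 555.12803875 -135.13645527   44.        ]]
[[ 553.85296239 -132.95287852   44.        ]]
```

Request:
{"op": "step_arm", "data": {"increments": [{"tx": 0,"ty": 0,"tz": -8,"ax": 0,"ay": 0,"az": 0,"claw": -1},{"tx": 0,"ty": 0,"tz": -8,"ax": 0,"ay": 0,"az": 0,"claw": -1},{"tx": 0,"ty": 0,"tz": -8,"ax": 0,"ay": 0,"az": 0,"claw": -1},{"tx": 0,"ty": 0,"tz": -6,"ax": 0,"ay": 0,"az": 0,"claw": -1},{"tx": 0,"ty": 0,"tz": -3,"ax": 0,"ay": 0,"az": 0,"claw": -1},{"tx": 0,"ty": 0,"tz": 0,"ax": 0,"ay": 0,"az": 0,"claw": -1},{"tx": 0,"ty": 0,"tz": 0,"ax": 0,"ay": 0,"az": 0,"claw": -1}]}}

```text
time_s: 19.45
tcp_pos: [0.5551, -0.1352, 0.1167]
eef_rot: [180.0, -0.0, -30.5]
contact_force: [0.7, -0.4, -1.7]
gripper_width: 0.0362
```

Request:
{"op": "step_arm", "data": {"increments": [{"tx": 0,"ty": 0,"tz": -2,"ax": 0,"ay": 0,"az": 0,"claw": -1},{"tx": 0,"ty": 0,"tz": -2,"ax": 0,"ay": 0,"az": 0,"claw": -1},{"tx": 0,"ty": 0,"tz": -1,"ax": 0,"ay": 0,"az": 0,"claw": -1},{"tx": 0,"ty": 0,"tz": -1,"ax": 0,"ay": 0,"az": 0,"claw": -1},{"tx": 0,"ty": 0,"tz": 0,"ax": 0,"ay": 0,"az": 0,"claw": -1}]}}

```text
time_s: 19.95
tcp_pos: [0.5549, -0.1351, 0.1106]
eef_rot: [180.0, -0.0, -30.5]
contact_force: [-0.1, -0.0, -0.1]
gripper_width: 0.036
```

Request:
{"op": "step_arm", "data": {"increments": [{"tx": 0,"ty": 0,"tz": -1,"ax": 0,"ay": 0,"az": 0,"claw": -1},{"tx": 0,"ty": 0,"tz": -1,"ax": 0,"ay": 0,"az": 0,"claw": -1},{"tx": 0,"ty": 0,"tz": 0,"ax": 0,"ay": 0,"az": 0,"claw": -1}]}}

```text
time_s: 20.25
tcp_pos: [0.555, -0.1351, 0.1086]
eef_rot: [-180.0, -0.0, -30.5]
contact_force: [-0.9, -0.0, 0.7]
gripper_width: 0.0356
```

Request:
{"op": "step_arm", "data": {"increments": [{"tx": 0,"ty": 0,"tz": -1,"ax": 0,"ay": 0,"az": 0,"claw": -1},{"tx": 0,"ty": 0,"tz": -1,"ax": 0,"ay": 0,"az": 0,"claw": -1},{"tx": 0,"ty": 0,"tz": 0,"ax": 0,"ay": 0,"az": 0,"claw": -1}]}}

```text
time_s: 20.55
tcp_pos: [0.555, -0.1351, 0.1066]
eef_rot: [180.0, -0.0, -30.5]
contact_force: [-0.6, 1.2, 1.4]
gripper_width: 0.036
```

Request:
{"op": "step_arm", "data": {"increments": [{"tx": 0,"ty": 0,"tz": -1,"ax": 0,"ay": 0,"az": 0,"claw": -1},{"tx": 0,"ty": 0,"tz": -1,"ax": 0,"ay": 0,"az": 0,"claw": -1},{"tx": 0,"ty": 0,"tz": 0,"ax": 0,"ay": 0,"az": 0,"claw": -1},{"tx": 0,"ty": 0,"tz": 0,"ax": 0,"ay": 0,"az": 0,"claw": -1},{"tx": 0,"ty": 0,"tz": 0,"ax": 0,"ay": 0,"az": 0,"claw": -1}]}}

```text
time_s: 21.05
tcp_pos: [0.555, -0.1351, 0.1046]
eef_rot: [180.0, -0.0, -30.5]
contact_force: [-1.0, -0.2, 3.4]
gripper_width: 0.0357
```

```bash
python3 - <<'E'
from h import *
from plant import r
F=[]
for i in range(6):
    a=cap('wrist','w6'); F.append(r.get_state()['contact_force'])
s=r.get_state();print(np.mean(F,0),np.std(F,0),s['tcp_pos'],s['eef_rot'],s['time_s'])
b=cap('side','s6')
B=cv2.resize(b['image'][170:280,200:330],None,fx=4,fy=4,interpolation=cv2.INTER_CUBIC)
A=cv2.resize(a['image'][90:236,200:290],None,fx=3,fy=3,interpolation=cv2.INTER_CUBIC)
cv2.imwrite('pics/c6.png',cv2.convertScaleAbs(np.hstack([B[:438],A[:438]]),alpha=1.3))
E
```

```text
[-0.89978008  0.09269469  3.141311  ] [0.41432718 0.46543813 0.71358778] [ 0.55494122 -0.13512518  0.10459889] [-1.79999791e+02 -3.23363771e-03 -3.04917340e+01] 21.35
```

View pics/c6.png

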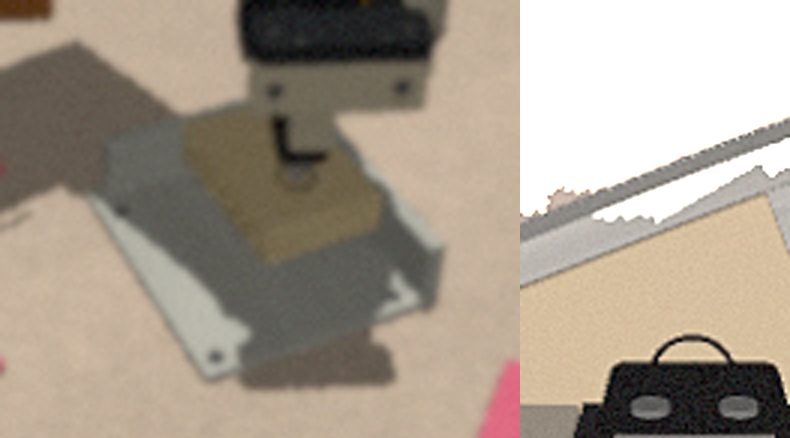

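The side crop shows the collar and tip ending at about (297,170), inside the ring centred near (297,176). The stack is still square, and the wrist crop shows the ring laterally centred on the gauge. The press force is about 5 N, roughly 6–7 mm in. Handing in.

```bash
python3 -c "
from plant import r
print(r.close_job()); print(r.get_state()['contact_force'], r.get_state()['tcp_pos'])"
```

```text
the job is handed in; nothing more can be done
None
the job is handed in; nothing more can be done
```

I tapped the stack into the corner with three pushes, along the jig's x, then y, then x again. Each ended on a firm stop at the fence. I then took the gauge from its stand, pressed it into the ring on the top slab, and handed the job in at about 21 s of the 72 s while still holding it there. The hand-in reports no verdict.

**Stack:** After the pushes, a close wrist picture showed the top slab tight against both fences with no lower slab sticking out. The last side picture still showed the stack square. I judged the lower slabs from this and from the shared vertical push, and did not measure them one by one.

**Gauge:** The tool was vertical and steady, with its axis within 1 mm of the ring's centre as seen by the wrist camera (555, -135 mm). The side camera put the ring about 2.5 mm away from that, still inside the 6 mm limit.

**Press:** The force was about 5 N after allowing for the gauge's weight, with about 0.7 N of noise. That force means about 7 mm of tip travel. The height moved since contact gives about 6 mm, so the two differ slightly, but both lie within the 3 to 9 mm allowed.

**Other notes:** My first two move calls were refused because fields were missing, and nothing moved. The mug, jar and bottle were never approached.

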